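# Wind a lifting stage level with a rest and bridge them with a straightedge

## Task

Turn the crank clockwise to wind the lifting stage's platform up until its top is level with the top of the rest pillar beside it, keeping the crank on its square shaft. Then lay the straightedge, flange down as it lies now, across the middle of both tops and let go of it without dropping it. Leave the crank on the shaft, and do not knock over the oil bottle.

Things in the scene. Friction and masses are not known exactly. Their poses are not given: they have to be found in the camera images.
- stage: Green cast lifting stage, fixed. Origin on the bench under the platform's centre; x, y level. Foot 100 (x) x 230 mm (y from -60 to +170), 16 mm high. At y = +120 mm stands a round gear head, 72 mm across, 85 mm high, with the crank shaft upright on it.
- platform_top (a point): Centre of the top of the stage's platform, a bright steel square 64 x 64 x 12 mm on a square column; z up. It starts 80 mm above the bench and can rise to 119 mm. Only turning the shaft moves it: 8 mm up per full turn clockwise seen from above; it stays where it is left.
- rest_top (a point): Centre of the top of the rest, a bright steel square 60 x 60 x 14 mm on a round green pillar (72 mm foot), fixed and locked; z up. It stands on the platform's other side from the shaft, 150 to 175 mm from it. Its top is 97 to 104 mm above the bench: 17 to 24 mm above where the platform starts, about 2.1 to 3 turns.
- shaft_end (a point): Centre of the upper end of the upright square steel shaft (18 x 18 mm, 30 mm tall) on the gear head, 121 mm above the bench, hidden in the crank's hub. The crank turns about the vertical line through it. Turning takes about 0.1 N m.
- crank_hub (a point): Ceiling centre of the crank's square socket; at shaft_end while the crank is fully on. The dark steel crank is loose, 0.33 kg: a hub 36 x 36 x 26 mm with a 19.6 mm socket, 26 mm deep, over the shaft with about 0.1 rad of play; lifting it 26 mm takes it off. On the hub an arm 26 mm wide, 8 mm thick points along this point's x axis; z up.
- crank_grip (a point): Centre, half-way up, of the crank's black upright grip: a cylinder 22 mm across, 50 mm tall, spinning freely on its pin, so that it can be held firmly without turning the hand. It is 50 mm from the shaft's axis, its centre 156 mm above the bench (131 to 181 mm). The arm can point any way at the start.
- bar_center (a point): Centre (half-way up) of the straightedge: a loose aluminium I-section bar 240 mm long (its x), 25 mm wide (y, both flanges), 36 mm high (z), about 0.45 kg. It lies flange down on the bench on the robot's side of the stage, to the left or the right, roughly crosswise to the robot's forward direction.
- oil: Small amber glass oil bottle, 36 mm in diameter, 85 mm high, standing loose beyond the gap between platform and rest. Origin under its centre.

How it is judged:
By the outcome, as a careful person would: the job done as asked, in the order asked, and still so for the second after the job is handed in, with the robot touching nothing.
It also fails if it takes over 72 s, if anything falls off the work surface, if the arm or the gripper's body presses on something with over 40 N, if the wrist force passes 120 N, or if a joint passes its speed limit or range.

## Robot

A 6-joint arm with a two-finger parallel gripper is mounted at the origin on the work surface. World frame = base frame: x ahead of the robot, y to its left, z up, the work surface at z = 0. Lengths are in m, angles in degrees, forces in N, time in s.
With the tool pointing down it reaches from about 0.35 to 0.725 m from the base axis. Payload 6 kg.
Tool frame: the origin (TCP) lies midway between the tips of the shut fingers; the grasp point (between the pads) lies 19 mm behind it; z points along the fingers, y is the line along which they close (so a half turn about z gives the same grasp; the last joint's range is limited). The gripper opens to 85 mm and grips with 20 to 120 N. Pads are 22 mm wide; open, the fingers measure 114 mm over their backs; the gripper's body (76 mm by 85 mm) begins 54 mm behind the grasp point. The pads swing forward as they close: fully open they stand 13 mm farther back than shut.
Start: joints at [85.583, 2.303, 4.859, 0, -92.561, -19.12], TCP at [0.24, 0.55, 0.231] pointing down, gripper open.
Joint ranges: [-146.85, 146.85], [-73.84, 115.35], [-62.03, 85.46], [-188.31, 113.3], [-161.28, -10.13], [-171.36, 171.36]. Speed limits (degrees/s): [147.25, 147.25, 172.46, 180, 180, 180].

## Interface

Orientations are given as [roll, pitch, yaw] about the fixed x, y, z axes, in that order (R = Rz(yaw) Ry(pitch) Rx(roll)).
In Python, from workcell import bot, viewer gives the robot as it stands. Calls block until the motion is done:
- bot.movep(position, orientation): joint-space move of the TCP to a pose.
- bot.move_l(position, attitude=None, max_speed=0.15): straight line of the TCP; attitude=None keeps the orientation; max_speed is the mean speed in m/s.
- bot.movej(angles): joint-space move.
- bot.command_gripper(opening, newtons=None): finger opening in m; newtons is the grip in N (None keeps the last); returns when the fingers have stopped.
- bot.wait(seconds).
- bot.inverse_kinematics(position, orientation): joint angles nearest the present ones, or None.
- bot.observe(): the state.
- viewer.snapshot(name): name is "scene" or "top" or "wrist"; returns the picture (480x640x3 uint8, blue, green, red); there is no depth.
- viewer.calibration(name): a dict with "K" (3x3 intrinsics, pixels), "R" (3x3) and "t" (3): a world point X has camera coordinates R X + t. Camera axes: x right, y down, z forward; pixel columns grow to the right and rows downward; lengths in m; the calibration is good to about 2 mm. A picture is of the moment at which its call begins: read the wrist's pose just before it. calibration takes no time and is no camera call; for the wrist camera it gives the pose at the moment of the call.
A pose or a line that the arm cannot do raises bot.IKError and nothing moves.
- bot.close_job(): hands the job in; it is judged then, once.
The state is a dict: "clock": time; "joint_pos": joint angles; "joint_vel": joint speeds; "joint_torque": joint torques, N m; "position": TCP position; "eef_rot": TCP orientation; "wrist_force": force on the tool from outside, world axes, zero at the start; "ft_torque": the same for the moment, N m; "gripper_width": finger opening in m; "grasp_force": force on a finger pad.
Only numpy, scipy, OpenCV 4.12 (cv2) and the standard library are available. Lean on these libraries where they do the work, as an engineer would, in place of code of your own. Each camera call takes 0.05 s, during which the arm holds its last target. There are 200 camera calls.

## Working session

There is one attempt and no reset: what is moved stays moved. The work goes in short steps, each a Python script; the robot and the scene stay as the last script left them, time stands still between calls to the robot, and variables do not carry over. Pictures are saved under pics/ and viewed, at most 10 in all, crops included, and the job is handed in when it is done.

```bash
ls; mkdir -p pics
python3 - <<'E'
from workcell import bot, viewer
import cv2,numpy as np
s=bot.observe();print(s['clock'],s['position'],s['eef_rot'])
for n in("scene","top"):
    im=viewer.snapshot(n);cv2.imwrite(f"pics/{n}0.png",im)
    c=viewer.calibration(n);print(n,np.round(c['K'],1).tolist(),np.round(c['R'],4).tolist(),np.round(c['t'],4).tolist())
E
```

```text
pics
0.0 [0.23937567 0.54981323 0.23026554] [ 1.79896530e+02 -6.37850107e-03 -2.35378023e+01]
scene [[579.9, 0.0, 319.5], [0.0, 579.9, 242.6], [0.0, 0.0, 1.0]] [[-0.8525, 0.5228, 0.0072], [0.3019, 0.5036, -0.8095], [-0.4268, -0.6878, -0.5871]] [0.4942, -0.081, 1.1938]
top [[455.3, 0.0, 317.0], [0.0, 455.3, 239.8], [0.0, 0.0, 1.0]] [[0.0048, -0.9995, 0.0314], [-0.9954, -0.0078, -0.0959], [0.0961, -0.0308, -0.9949]] [-0.009, 0.5741, 0.7316]
```

View pics/scene0.png

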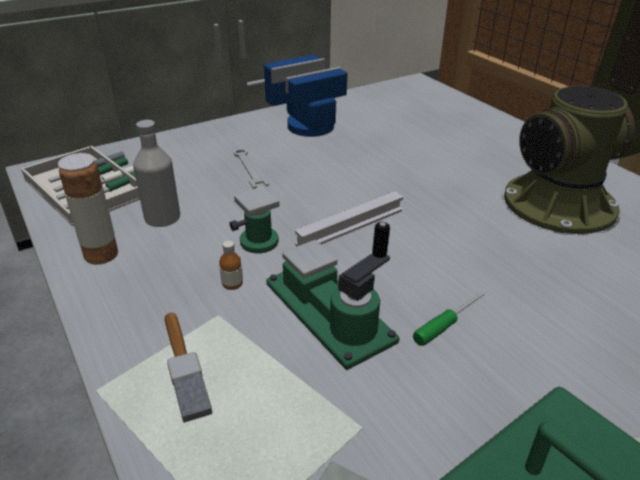

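View pics/top0.png

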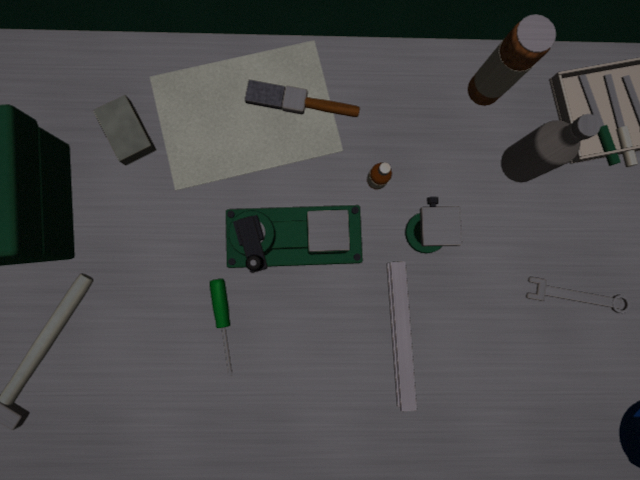

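Scene view: crank over the gear head, with the grip at about (381,240). Top view: platform centre (328,231), rest top (441,226), grip top (255,263), hub about (250,230), bar from (396,262) to (408,410), oil cap (381,168).

```bash
cat > h.py <<'E'
from workcell import bot, viewer
import cv2,numpy as np
def ray(c,uv):
    d=c['R'].T@np.linalg.solve(c['K'],[uv[0],uv[1],1.]); return -c['R'].T@c['t'],d
def at(c,uv,z):
    o,d=ray(c,uv); return o+d*(z-o[2])/d[2]
def proj(c,X):
    p=c['K']@(c['R']@np.asarray(X,float)+c['t']); return p[:2]/p[2]
def cal(n): return {k:np.array(v,float) for k,v in viewer.calibration(n).items()}
E
python3 - <<'E'
from h import *
np.set_printoptions(precision=4,suppress=True)
c=cal("top")
print('cam',ray(c,(0,0))[0])
for n,uv,z in [('plat',(328.5,231),.08),('rest',(441,226),.1),('grip',(255,263),.181),('gearhead foot c1',(226,209),.016),('c2',(361,206),.016),('c3',(363,262),.016),('c4',(228,268),.016),
 ('bar1',(396.5,262),.036),('bar2',(408,410),.036),('oil',(383,165),.085)]: print(n,at(c,uv,z))
im=cv2.imread('pics/top0.png');a=cv2.resize(im[195:280,215:470],None,fx=3,fy=3,interpolation=cv2.INTER_CUBIC)
s=cv2.imread('pics/scene0.png');b=cv2.resize(s[180:350,220:420],None,fx=1.9,fy=1.9,interpolation=cv2.INTER_CUBIC)
o=np.zeros((600,800,3),np.uint8);o[:255,:765]=np.clip(a*1.6,0,255);o[260:260+b.shape[0],:b.shape[1]]=b
w=cv2.resize(viewer.snapshot("wrist"),(400,300));o[260:560,400:]=w
cv2.imwrite('pics/crop1.png',o)
E
```

```text
cam [0.5012 0.018  0.7832]
plat [ 0.583  -0.0216  0.08  ]
rest [ 0.5898 -0.1923  0.1   ]
grip [0.528 0.081 0.181]
gearhead foot c1 [0.6265 0.1488 0.016 ]
c2 [ 0.634  -0.0808  0.016 ]
c3 [ 0.5382 -0.0837  0.016 ]
c4 [0.5267 0.1431 0.016 ]
bar1 [ 0.5376 -0.1366  0.036 ]
bar2 [ 0.3006 -0.1522  0.036 ]
oil [ 0.6877 -0.1069  0.085 ]
```

View pics/crop1.png

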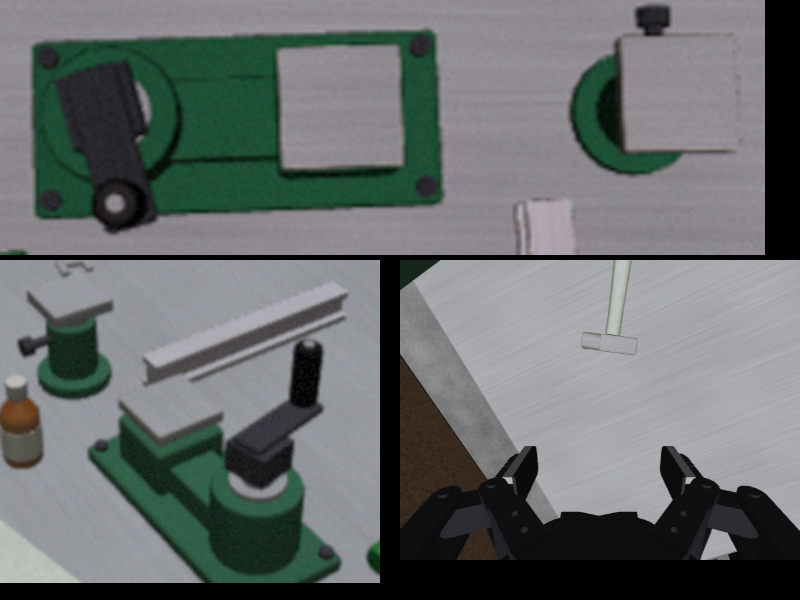

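Crop: foot, platform and rest top are clear, and the geometry is consistent (shaft about (.579,.097), grip 52 mm away, bar along x about (.419,-.144)). The wrist camera looks forward past the fingers. Next: one close look with the wrist camera.

Run:
```python
from h import *
from scipy.spatial.transform import Rotation as Ro
np.set_printoptions(precision=4,suppress=True)
s=bot.observe();c=cal("wrist")
T=Ro.from_euler('xyz',s['eef_rot'],degrees=True).as_matrix()
print('K',c['K'][0,0],'cam in tool',T.T@(ray(c,(0,0))[0]-s['position']),'R cam->tool\n',T.T@c['R'].T)
pos=None
for yaw in (0,90,-90,180):
    q=bot.inverse_kinematics([.45,.0,.40],[180,0,yaw]); print(yaw,None if q is None else np.round(q,1))
    q=bot.inverse_kinematics([.53,.08,.146],[180,0,yaw]); print(yaw,None if q is None else np.round(q,1))
```

```text
K 337.34281130937165 cam in tool [ 0.0759  0.0001 -0.1416] R cam->tool
 [[-0.0002 -0.9546 -0.2978]
 [ 1.     -0.0003  0.0002]
 [-0.0003 -0.2978  0.9546]]
0 [  25.9  -15.4    6.7    0.  -112.1   64.1]
0 [ 30.1  -7.1 -13.2   0.  -84.   59.9]
90 [  25.9  -15.4    6.7    0.  -112.1  154.1]
90 [ 30.1  -7.1 -13.2   0.  -84.  149.9]
-90 [  25.9  -15.4    6.7    0.  -112.1  -25.9]
-90 [ 30.1  -7.1 -13.2   0.  -84.  -30.1]
180 [  25.9  -15.4    6.7   -0.  -112.1 -115.9]
180 [  30.1   -7.1  -13.2   -0.   -84.  -120.1]
```

Run:
```python
from h import *
bot.movep([.50,-.04,.28],[180,0,0])
c=cal("wrist");im=viewer.snapshot("wrist");s=bot.observe();print(s['clock'],s['position'])
np.savez('w1.npz',**c);cv2.imwrite('pics/w1.png',im)
```

```text
2.5083 [ 0.50009367 -0.03937528  0.2798191 ]
```

View pics/w1.png

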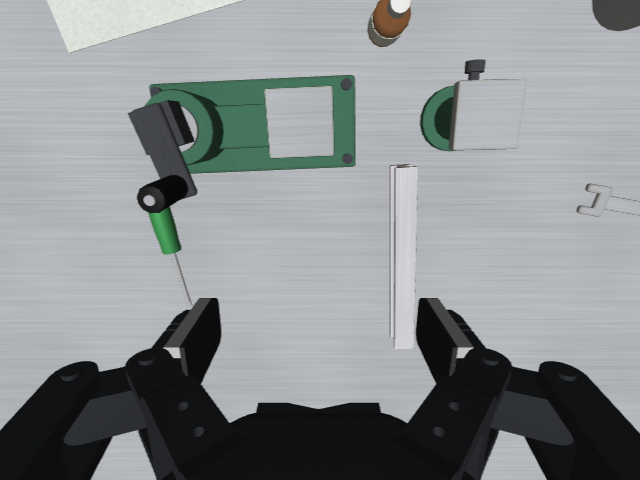

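Wrist view: platform corners (264,88),(332,86),(333,156),(268,159); rest top corners (457,80),(526,80),(519,150),(452,150); grip top (150,200); bar top flange from (396,166)–(417,166) to (395,348)–(413,348).

Run:
```python
from h import *
np.set_printoptions(precision=4,suppress=True)
c=dict(np.load('w1.npz'))
A=lambda p,z:np.array([at(c,q,z)[:2] for q in p])
P=A([(264,88),(332,86),(333,156),(268,159)],.08)
print('plat',P.mean(0),np.linalg.norm(P-np.roll(P,1,0),axis=1))
for z in(.097,.1005,.104):
    R=A([(457,80),(526,80),(519,150),(452,150)],z);print('rest',z,R.mean(0),np.linalg.norm(R-np.roll(R,1,0),axis=1))
F=A([(150,84),(354,75),(355,166),],.016);print('foot',F)
y=F[0]-F[1];y/=np.linalg.norm(y);print('ydir',y,'shaft from plat',P.mean(0)+.12*y)
print('grip',A([(150,200)],.181))
B=A([(396,166),(417,166),(413,348),(395,348)],.036);print('bar',B,B.mean(0))
print('oil',A([(401,2)],.085))
# joint 2-view: triangulate rest using scene+top+wrist by the top/wrist
ct=cal('top')
for z in(.097,.1005,.104):
    print(z,np.array([at(ct,(215+u/3,195+v/3),z)[:2] for u,v in[(618,35),(737,38),(737,150),(622,152)]]).mean(0))
print('shaft grip gripz', at(ct,(215+116/3,195+203/3),.181))
```

```text
plat [ 0.5841 -0.0214] [0.0646 0.0633 0.0634 0.0643]
rest 0.097 [ 0.59   -0.1937] [0.0597 0.0607 0.0598 0.0625]
rest 0.1005 [ 0.5899 -0.1921] [0.0591 0.06   0.0592 0.0618]
rest 0.104 [ 0.5897 -0.1904] [0.0584 0.0594 0.0585 0.0611]
foot [[ 0.6265  0.1458]
 [ 0.6357 -0.0788]
 [ 0.5378 -0.0831]]
ydir [-0.0408  0.9992] shaft from plat [0.5792 0.0985]
grip [[0.5292 0.0818]]
bar [[ 0.5397 -0.127 ]
 [ 0.5398 -0.1505]
 [ 0.3013 -0.1662]
 [ 0.3013 -0.1422]] [ 0.4205 -0.1465]
oil [[ 0.6826 -0.1105]]
0.097 [ 0.59   -0.1935]
0.1005 [ 0.5895 -0.1924]
0.104 [ 0.5891 -0.1914]
shaft grip gripz [0.5285 0.0827 0.181 ]
```

```bash
cat >> h.py <<'E'
def touch(x,y,z0,zmin):
    # feel downward with the shut fingertips; interpolates back to the first contact
    bot.move_l([x,y,z0],max_speed=.2); bot.wait(.2)
    f0=bot.observe()['wrist_force'][2]; z=z0
    while z>zmin:
        z-=.001; bot.move_l([x,y,z],max_speed=.02)
        s=bot.observe(); f=s['wrist_force'][2]-f0
        if f>3: break
    r=(s['position'][2],f,s['clock']); bot.move_l([x,y,z0+.01],max_speed=.15); return r
E
python3 - <<'E'
from h import *
bot.command_gripper(0.0,30)
bot.movep([.590,-.192,.14],[180,0,0])
print(bot.observe()['clock'],bot.observe()['position'])
print('rest',touch(.590,-.192,.112,.092))
bot.move_l([.584,-.0215,.13],max_speed=.25)
print('plat',touch(.584,-.0215,.088,.074))
bot.move_l([.584,-.0215,.24],max_speed=.25)
print(bot.observe()['clock'])
E
```

```text
4.175 [ 0.59050789 -0.1916475   0.14163052]
rest (np.float64(0.09785361215701356), np.float64(5.409009300661365), 8.4167)
plat (np.float64(0.08018234230695133), np.float64(5.461108976150484), 12.375)
13.3667
```

```bash
cat >> h.py <<'E'
def orbit(C,a0,turn,z,r=.05,step=15,v=.1,f0=np.zeros(3),log=3):
    # clockwise circle about C, shifting C by the felt radial force
    n=int(np.ceil(abs(turn)/step)); C=np.array(C,float); fm=0
    for i in range(1,n+1):
        a=np.radians(a0-turn*i/n); u=np.array([np.cos(a),np.sin(a)])
        bot.move_l([*(C+r*u),z],max_speed=v)
        s=bot.observe(); F=np.array(s['wrist_force'])-f0; Fr=F[:2]@u; Ft=F[:2]@[u[1],-u[0]]
        fm=max(fm,np.linalg.norm(F)); C+=np.clip(6e-5*Fr,-.0007,.0007)*u
        if i%log==0: print(i,round(np.degrees(a),1),'Fr %.1f Ft %.1f Fz %.1f'%(Fr,Ft,F[2]),np.round(C,4),round(s['clock'],2))
        if fm>60: print('STOP force',fm); break
    return C,np.degrees(a)
E
python3 - <<'E'
from h import *
a0=198;C=np.array([.5787,.098]);g=C+.05*np.array([np.cos(np.radians(a0)),np.sin(np.radians(a0))])
bot.command_gripper(.06,30)
bot.movep([*g,.215],[180,0,0]); bot.move_l([*g,.148],max_speed=.15); bot.wait(.2)
f0=np.array(bot.observe()['wrist_force'])
bot.command_gripper(0,45); s=bot.observe();print(s['clock'],s['gripper_width'],s['grasp_force'],s['wrist_force']-f0,s['position'])
C,a=orbit(C,a0,30,.148,f0=f0,log=1)
print(C,a); np.savez('orb.npz',C=C,a=a,f0=f0)
cv2.imwrite('pics/g1.png',np.hstack([viewer.snapshot('scene')[160:370,200:440],viewer.snapshot('top')[150:360,180:420]]))
E
```

```text
15.75 0.020781981544222797 43.872231245040894 [-0.42160739 -1.07577515  1.55790646] [0.53121828 0.08256661 0.14838506]
1 183.0 Fr 1.6 Ft -0.4 Fz 4.4 [0.5786 0.098 ] 16.03
2 168.0 Fr 1.6 Ft -0.1 Fz 4.6 [0.5785 0.098 ] 16.32
[0.57851362 0.09801436] 168.0
```

View pics/g1.png

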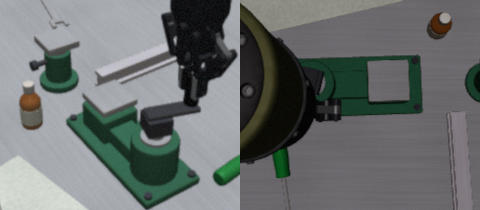

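Run:
```python
from h import *
d=np.load('orb.npz')
C,a=orbit(d['C'],float(d['a']),768,.148,step=18,v=.13,f0=d['f0'],log=5)
print(C,a,bot.observe()['clock']); np.savez('orb.npz',C=C,a=a,f0=d['f0'])
```

```text
5 78.7 Fr 2.0 Ft 1.0 Fz 9.5 [0.5783 0.0985] 17.75
10 -10.6 Fr 3.3 Ft 0.0 Fz 9.5 [0.579  0.0988] 19.08
15 -99.9 Fr 1.6 Ft -0.0 Fz 7.9 [0.5792 0.0984] 20.42
20 -189.2 Fr 2.1 Ft 0.4 Fz 6.4 [0.5788 0.0982] 21.75
25 -278.5 Fr 2.7 Ft -0.2 Fz 9.0 [0.5786 0.0986] 23.08
30 -367.8 Fr 3.6 Ft 0.2 Fz 9.6 [0.5792 0.0989] 24.42
35 -457.1 Fr 2.2 Ft 0.9 Fz 8.0 [0.5795 0.0985] 25.75
40 -546.4 Fr 2.5 Ft 0.3 Fz 7.0 [0.5789 0.0981] 27.08
[0.57855137 0.09841171] -600.0 27.8833
```

Run:
```python
from h import *
p=bot.observe()['position']
bot.command_gripper(.06); bot.move_l([p[0],p[1],.205],max_speed=.2)
bot.command_gripper(0.0,30)
bot.movep([.584,-.0215,.14],[180,0,0])
print('plat',touch(.584,-.0215,.106,.09))
cv2.imwrite('pics/g2.png',np.hstack([viewer.snapshot('scene')[160:370,200:440],viewer.snapshot('top')[150:360,180:420]]))
print(bot.observe()['clock'])
```

```text
plat (np.float64(0.0977713880026573), np.float64(4.195085467495625), 32.8833)
33.2583
```

View pics/g2.png

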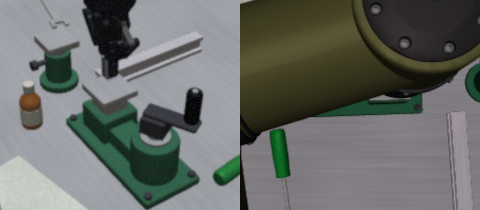

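Winding left the platform within about 0.1–0.2 mm of the rest top, and the crank is still seated. Next: pick up the bar.

Run:
```python
from h import *
B=[.420,-.1455]
bot.command_gripper(.06,80)
p=bot.observe()['position']; bot.move_l([p[0],p[1],.15],max_speed=.25)
bot.movep([*B,.12],[180,0,3.7]); bot.move_l([*B,.009],max_speed=.15)
s=bot.observe();print(s['clock'],s['position'],s['wrist_force'])
bot.command_gripper(0,80); s=bot.observe();print(s['gripper_width'],s['grasp_force'],s['wrist_force'],s['position'])
bot.move_l([*B,.16],max_speed=.15)
bot.movep([.46,-.13,.16],[180,0,-88])
s=bot.observe();print(s['clock'],s['gripper_width'],s['wrist_force'],s['position'])
c=cal('wrist');np.savez('w2.npz',**c);cv2.imwrite('pics/w2.png',viewer.snapshot('wrist'))
```

```text
35.875 [ 0.42079051 -0.14546451  0.00990294] [0.40249937 0.31030189 0.57057513]
0.02378664149362801 78.23208689689636 [-1.02574314  0.08636741  6.14719195] [ 0.42061524 -0.14568612  0.0100645 ]
38.8917 0.02326583174084683 [-0.7593087   0.15880682 -5.11757737] [ 0.45984877 -0.13002582  0.15972036]
```

View pics/w2.png

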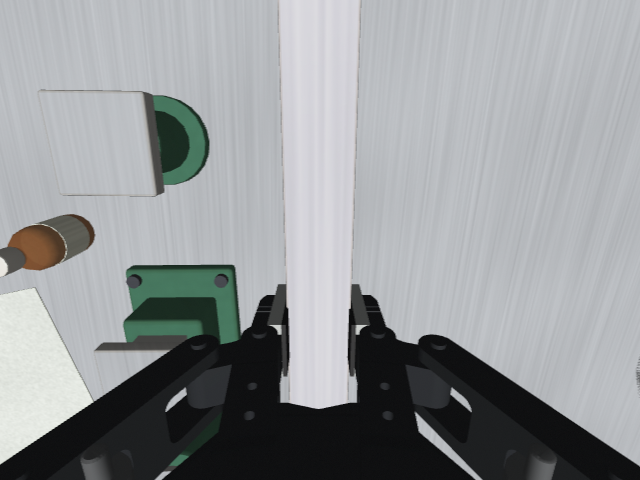

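Bar is held square and central between the pads, running straight up the image (columns 280–358). The bottle stands at (55,240), clear of the path. Next: place it.

Run:
```python
from h import *
G=[.587,-.1068]
bot.move_l([*G,.150],max_speed=.12); bot.move_l([*G,.112],max_speed=.08); bot.wait(.4)
f0=bot.observe()['wrist_force'][2]; z=.112
while z>.1055:
    z-=.0005; bot.move_l([*G,z],max_speed=.02); s=bot.observe(); f=s['wrist_force'][2]-f0
    if f>4: break
print(z,f,f0,s['position'],s['wrist_force'],s['ft_torque'],s['clock'])
ims=[viewer.snapshot(n) for n in('scene','top')]
cv2.imwrite('pics/p1.png',np.hstack([cv2.resize(ims[0][160:370,200:420],None,fx=1.8,fy=1.8),cv2.resize(ims[1][150:360,260:480],None,fx=1.8,fy=1.8)]))
```

```text
0.107 5.928902230102424 -3.270295020834766 [ 0.58710254 -0.10684712  0.10777252] [-3.48764506  1.28674926  2.65860721] [ 0.37942599  1.00976169 -0.0503543 ] 43.6917
```

View pics/p1.png

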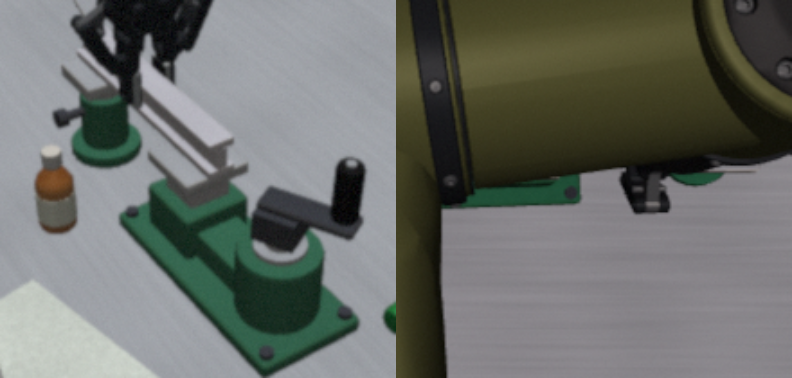

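The bar lies along the middle of both tops and is touching at the expected height. Release, back off and check.

Run:
```python
from h import *
G=[.587,-.1068]
bot.command_gripper(.05); bot.wait(.2)
bot.move_l([*G,.24],max_speed=.12)
bot.movep([.42,-.10,.30],[180,0,0])
c=cal('wrist');a=viewer.snapshot('wrist');b=viewer.snapshot('scene');np.savez('w3.npz',**c);s=bot.observe();print(s['clock'],s['position'],s['gripper_width'])
cv2.imwrite('pics/f1.png',np.hstack([a[:320,:],cv2.resize(b[160:370,200:420],(160,153)).repeat(1,0) if 0 else np.zeros((320,0,3),np.uint8)]))
cv2.imwrite('pics/f2.png',cv2.resize(b[150:370,190:430],None,fx=3,fy=2.7))
```

```text
47.0333 [ 0.42020995 -0.09994809  0.29952575] 0.04998628234964739
```

View pics/f1.png

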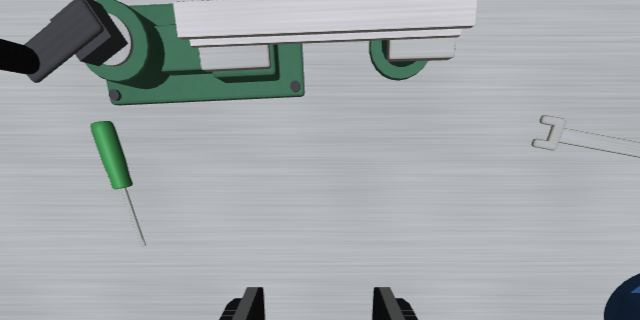

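View pics/f2.png

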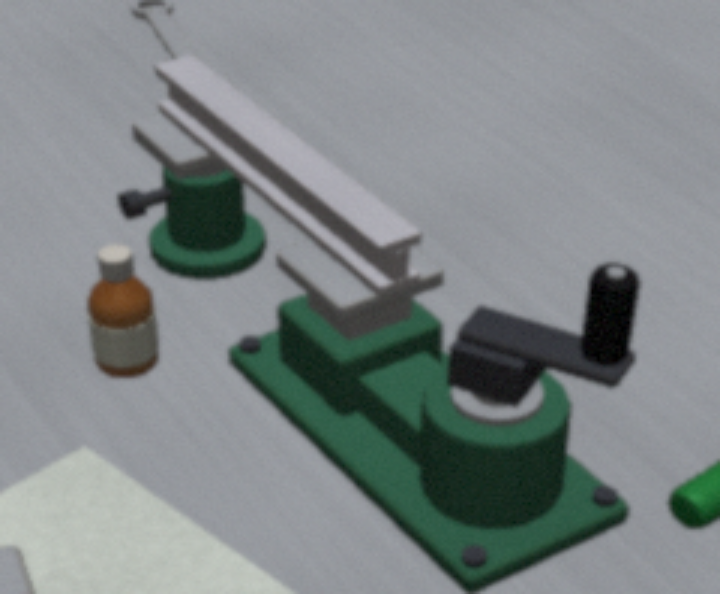

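Run:
```python
from h import *
c=cal('scene')
for z in(.171,.181,.191): print(z,proj(c,[.5535,.1417,z]))
w=dict(np.load('w3.npz'))
print([at(w,p,.0978) .round(4) for p in[(270,44),(270,68),(455,36),(455,58),(190,44),(462,36)]])
```

```text
0.171 [394.08497675 257.16163833]
0.181 [394.72160346 251.04689742]
0.191 [395.36822532 244.83615406]
[array([ 0.5721, -0.0568,  0.0978]), array([ 0.5524, -0.0559,  0.0978]), array([ 0.5783, -0.2233,  0.0978]), array([ 0.5605, -0.2254,  0.0978]), array([0.5722, 0.0156, 0.0978]), array([ 0.5783, -0.2296,  0.0978])]
```

```bash
python3 -c "
from workcell import bot
print(bot.close_job())"
```

```text
the job is handed in; nothing more can be done
None
```

The job is handed in at about 47 s: the platform is wound level with the rest (within about 0.2 mm by touch), the straightedge lies across the middle of both tops, the crank is still on its shaft, and the oil bottle is standing.

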